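Close the bonding jig, pin it and keep it pressed

TASK

A small player is being glued in the open hinged jig. Swing the jig's lid fully shut, take the slim pin (thin round grip) from the pin stand and push it straight down through the sprung bush in the lid into the hole in the base, until the pin's collar has pressed the bush flush with the lid. Finish while still gripping the pin and pressing it down so that the bush stays flush; leave the thick pin in the stand and the other things on the bench where they are.

Things in the scene. Friction and masses are not known exactly. Their poses are not given: they have to be found in the camera images.
- jig: Aluminium clamshell jig, fixed to the bench; base 130 x 160 x 22 mm (x, y, z) with a black player lying in its nest. Origin: centre of its underside, on the bench; z up, x from the pin side towards the hinge side. The hinge axis runs along the jig's y at x = +62 mm, z = 27 mm.
- jig_lid (a joint): Lid angle in rad: 0 shut; grows as the free edge swings up; limit 1.75 (past upright). The stiff hinge (about 0.3 N m) holds it wherever left. The lid is a plate 160 mm wide, 10 mm thick (5 mm either side of the hinge axis' height), reaching from 7 to 126 mm from the hinge axis. Shut, its underside is 22 mm and its top face 32 mm above the bench.
- jig_bush (a joint): Travel of the sprung brass bush in the lid, m: 0 up (top 6 mm proud of the lid's top face), 0.006 down, flush. Spring 4 N at the start of travel, 10 N at the end. The bush is a ring, 26 mm outside, 12 mm hole, in the middle of the lid's width, 106 mm from the hinge axis; with the lid shut it is centred over the hole in the base.
- jig_hole (a point): Mouth of the vertical 12 mm hole in the jig's base, on the base's top face, 22 mm above the bench (at x = -44 mm, y = 0 of the jig); the hole goes right through the base. Fixed to the base.
- pin_stand: Fixed grey block 130 x 56 x 34 mm on the 3 mm thick blue mat, with two 17 mm holes, 60 mm apart along its x axis, in which the two pins stand. Origin: centre of its underside.
- pin_slim: The pin to use, steel: shaft 10 mm in diameter and 28 mm long below the collar with a tapered tip, collar 30 mm in diameter and 5 mm thick, and above it a round grip 14 mm in diameter and 40 mm tall. Origin: centre of the collar's underside; z points up along the grip. It stands upright in one of the stand's holes, the collar resting on the stand's top.
- pin_thick: The other pin, to be left: shaft 15 mm in diameter (too thick for the jig), same collar, square grip 24 x 24 x 40 mm. Origin: centre of the collar's underside. It stands in the other hole of the stand.
- loupe: Black loupe, 38 mm in diameter, 34 mm tall; bystander. Origin: centre of its underside.
- solder_spool: Spool, 55 mm in diameter, 30 mm tall; bystander. Origin: centre of its underside.
- driver_red: Red screwdriver, 146 mm long, 12 mm thick, lying down; bystander. Origin: under its middle; y along its length.
Mind the look-alikes: they are no part of the job. Leave any green or orange look-alike of the pin_slim alone.

How it is judged:
On the way, in this order (a step that is already met when the one before it is completed fails the run):
1. the lid is shut (value of joint jig_lid below 0.04 rad), for 0.2 s.
2. with the lid shut, the slim pin stands upright in the hole of the base (value of joint jig_lid below 0.04 rad and horizontal distance between pin_slim and jig_hole below 0.004 m and z of pin_slim in the frame of jig below 0.042 m), for 0.1 s.
At the end, for the whole second after the job is handed in: The lid is shut (within 0.03 rad); the slim pin stands upright (within 0.1 rad) in the base's hole (axis within 4 mm), its collar within 3 mm of the lid's top and pressing the bush down to within 1.5 mm of flush with more than 4 N; the fingers still hold the pin (more than 2 N) (value of joint jig_lid below 0.03 rad and value of joint jig_bush above 0.0045 m and horizontal distance between pin_slim and jig_hole below 0.004 m and z of pin_slim in the frame of jig below 0.035 m and angle between the z axis of pin_slim and the z axis of jig, either way round below 0.1 rad and contact force between pin_slim and jig above 4 N and contact force between the fingers and pin_slim above 2 N); the arm keeps its last pose, push and grip.
It fails at once if the thick pin is taken out of the stand or moved (distance of pin_thick from where it was at the start of the episode above 0.015 m).
It fails at once if a bystander is disturbed (distance of any of loupe, solder_spool, driver_red from where it was at the start of the episode above 0.03 m).
It also fails if it takes over 58 s, if anything falls off the work surface, if the arm or the gripper's body presses on something with over 40 N, if the wrist force passes 120 N, or if a joint passes its speed limit or range.

ROBOT

A 6-joint arm with a two-finger parallel gripper is mounted at the origin on a cart in front of the work surface, level with it; the furniture and walls round the work are solid. World frame = base frame: x ahead of the robot, y to its left, z up, the work surface at z = 0. Lengths are in m, angles in rad, forces in N, time in s.
With the tool pointing down it reaches from about 0.3 to 0.875 m from the base axis. Payload 6.4 kg.
Tool frame: the origin (TCP) lies at the very end of the fingers, on their centre line; the grasp point (between the pads) lies 19 mm behind it; z points along the fingers, y is the line along which they close (so a half turn about z gives the same grasp; the last joint's range is limited). The gripper opens to 85 mm and grips with 20 to 120 N. Pads are 22 mm wide; open, the fingers measure 114 mm over their backs; the gripper's body (76 mm by 85 mm) begins 54 mm behind the grasp point. The pads swing forward as they close: fully open they stand 13 mm farther back than shut.
Start: joints at [-1.532, 0.181, 1.607, -0, 1.354, -0.206], TCP at [0.139, -0.558, 0.231] pointing down, gripper open.
Joint ranges: [-2.99, 2.99], [-0.89, 2.07], [0.3, 2.58], [-1.14, 4.28], [0, 2.63], [-3.12, 3.12]. Speed limits (rad/s): [2.57, 2.57, 3.01, 3.14, 3.14, 3.14].

INTERFACE

Orientations are given as a unit quaternion [w, x, y, z].
In Python, from bench import get_obs, optics, workorder gives the robot as it stands.
- The arm moves only by the shell command python3 -m jog 'ROWS'. ROWS is a JSON list that holds a single list of rows (three levels of brackets), with 1 to 10 rows, each of 7 numbers: dx, dy, dz in normalised numbers (1 is 0.75 m), then a rotation vector rx, ry, rz in parts of the range, where 1.0 means 2 rad, then the opening from 0.0 (shut) to 1.0 (fully open); each row is the pose to reach, as a shift and turn from the pose commanded when the command began, along the tool's axes at that moment; what a row does not reach only later rows make up. A row lasts 1/8 s, in which the tool goes at most 0.0625 m and 0.188 rad, less where a joint would pass 70% of its speed; a pose out of reach is approached as far as the arm can. The fingers move at their own pace and stop on an object; the grip force is fixed at half the most. Time passes only in rows, so rows that do not move let the fingers close. It prints the time, the measured TCP pose, the force, the opening and the grip force at its end. Shift and turn numbers lie between -1 and 1, and a call with a number outside is refused. Input that does not fit is refused with a message, and nothing moves.
- get_obs(): the state, without advancing time (a new reading comes with each control period).
- optics.camera(name): name is "scene" or "top"; returns (picture, depth): 400x640x3 uint8, blue, green, red; 400x640 float32, m along the optical axis (not along the pixel's ray), 0 where there is no reading.
- optics.camera_params(name): a dict with "fovy" (degrees; the focal length in pixels is half the picture's height over the tangent of half this angle, whatever the lens; pixels are square), "cx", "cy" (the principal point, pixels), "view" (4x4, takes a point from world to camera coordinates). Camera axes: x right, y up, looking along -z (the intrinsics and any distortion apply to the point x, -y, -z); pixel columns grow to the right and rows downward; lengths in m; the calibration is good to about 2 mm. A picture is of the moment at which its call begins. camera_params takes no time and is no camera call.
- workorder.hand_in(): hands the job in; it is judged then, once.
The state is a dict: "time_s": time; "q": joint angles; "dq": joint speeds; "joint_efforts": joint torques, N m; "eef_pos": TCP position; "eef_rot": TCP orientation; "wrist_force": force on the tool from outside, world axes, zero at the start; "torque": the same for the moment, N m; "opening": opening from 0.0 (shut) to 1.0 (fully open); "grasp_force": force on a finger pad.
Only numpy, scipy, OpenCV 4.12 (cv2) and the standard library are available. Lean on these libraries where they do the work, as an engineer would, in place of code of your own. Each camera call takes 0.05 s, during which the arm holds its last target. There are 200 camera calls.

## Working session

There is one attempt and no reset: what is moved stays moved. The work goes in short steps, Python scripts to look and compute and a shell command to move; the robot and the scene stay as the last step left them, time stands still between calls to the robot, and variables do not carry over. Pictures are saved under pics/ and viewed, at most 10 in all, crops included, and the job is handed in when it is done.

```bash
ls; mkdir -p pics
cat > h.py <<'E'
import numpy as np,cv2
from bench import get_obs,optics,workorder
def cam(n):
    return optics.camera(n)+(optics.camera_params(n),)
def ray(p,u,v):
    f=200/np.tan(np.radians(p['fovy'])/2); V=np.array(p['view'])
    d=np.array([(u-p['cx'])/f,-(v-p['cy'])/f,-1.]); R=V[:3,:3]
    return -R.T@V[:3,3], R.T@d
def plane(p,u,v,z):
    o,d=ray(p,u,v); return o+d*(z-o[2])/d[2]
def pt(p,D,u,v):
    o,d=ray(p,u,v); return o+d*D[int(v),int(u)]
def proj(p,X):
    f=200/np.tan(np.radians(p['fovy'])/2); V=np.array(p['view'])
    c=V[:3,:3]@np.array(X)+V[:3,3]; return p['cx']+f*c[0]/-c[2], p['cy']-f*c[1]/-c[2]
def cloud(p,D):
    f=200/np.tan(np.radians(p['fovy'])/2); V=np.array(p['view'])
    u,v=np.meshgrid(np.arange(640),np.arange(400))
    d=np.stack([(u-p['cx'])/f,-(v-p['cy'])/f,-np.ones_like(u,float)],-1)*D[...,None]
    return (d-V[:3,3])@V[:3,:3]
E
python3 - <<'E'
from h import *
for n in('scene','top'):
    I,D,p=cam(n); cv2.imwrite(f'pics/{n}0.png',I); np.savez(f'{n}0.npz',I=I,D=D); print(p)
print(get_obs())
E
```

```text
pics
{'fovy': 55.544382001277995, 'cx': 325.8783182124377, 'cy': 192.3922694634984, 'view': array([[-0.76468508, -0.64426722,  0.0132848 ,  0.38717261],
       [ 0.47195874, -0.54589615,  0.69228054, -0.30964321],
       [-0.43876153,  0.53564648,  0.72150618, -0.71030664],
       [ 0.        ,  0.        ,  0.        ,  1.        ]])}
{'fovy': 46.96582457390864, 'cx': 316.9161948494401, 'cy': 206.71962229602892, 'view': array([[-0.01910139, -0.99979462,  0.00677151, -0.02533887],
       [ 0.99557668, -0.01839679,  0.09213379, -0.56484282],
       [-0.09199029,  0.00850144,  0.99572361, -1.16605149],
       [ 0.        ,  0.        ,  0.        ,  1.        ]])}
{'time_s': 0.1, 'q': array([-1.53233470e+00,  1.81463031e-01,  1.60792352e+00, -2.16402723e-05,
        1.35380423e+00, -2.06274005e-01]), 'dq': array([-0.00061323, -0.00012594, -0.00312281,  0.00010675,  0.00149648,
       -0.00021027]), 'joint_efforts': array([-2.88348765e-04, -4.45877588e+01, -3.52238846e+01, -2.29807638e-04,
        4.18477124e-03, -5.11003719e-06]), 'eef_pos': array([ 0.13932732, -0.55734257,  0.23046884]), 'eef_rot': array([-7.97136889e-04,  9.92521794e-01,  1.22064938e-01,  5.64402930e-05]), 'wrist_force': array([-0.12357045,  0.45041666,  0.18882718]), 'torque': array([ 0.00754177, -0.00917702,  0.0216834 ]), 'grasp_force': 0.0, 'opening': 0.9999351860904184}
```

View pics/scene0.png

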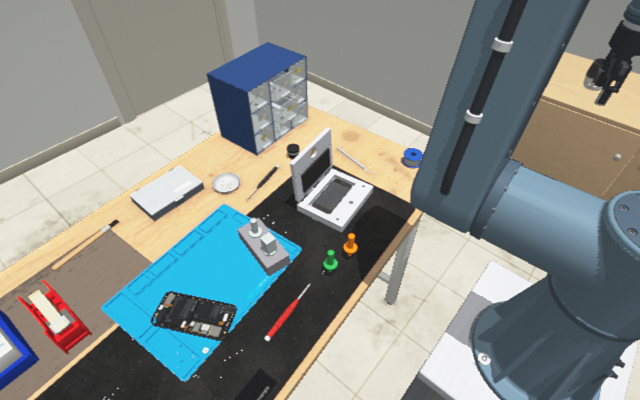

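View pics/top0.png

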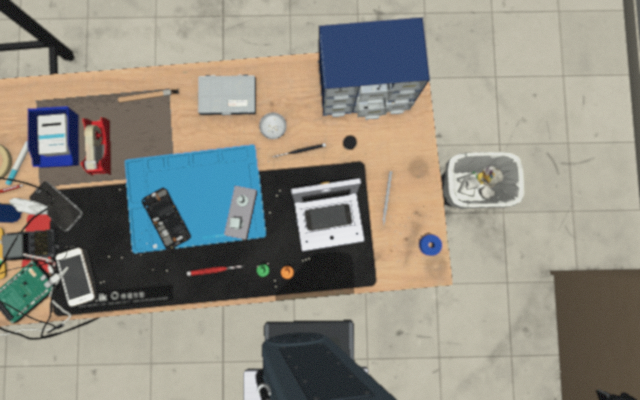

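The scene picture shows the open jig at (335,190) and the stand at (263,245). The green and orange look-alikes are at (330,262) and (350,243). In the top picture the jig is at (330,215), with its hole near (331,238). The stand is at (240,212), with pins at (243,200) and (235,221). Pin candidates in the scene picture are the grey one at (254,226), the grey one at (267,242), green and orange. I'll enlarge the stand and check the depths.

Run:
```python
from h import *
S=np.load('scene0.npz');T=np.load('top0.npz')
a=cv2.resize(S['I'][205:280,225:305],None,fx=5,fy=5,interpolation=cv2.INTER_CUBIC)
b=cv2.resize(T['I'][175:250,210:280],None,fx=5,fy=5,interpolation=cv2.INTER_CUBIC)
cv2.imwrite('pics/crop.png',np.hstack([a,b]))
c=cv2.resize(S['I'][120:235,280:385],None,fx=4,fy=4,interpolation=cv2.INTER_CUBIC)
d=cv2.resize(T['I'][170:255,280:375],None,fx=4,fy=4,interpolation=cv2.INTER_CUBIC)
d=cv2.copyMakeBorder(d,0,c.shape[0]-d.shape[0],0,0,cv2.BORDER_CONSTANT)
cv2.imwrite('pics/crop2.png',np.hstack([c,d]))
p=optics.camera_params('top');s=optics.camera_params('scene')
for u,v in [(243,200),(235,221),(331,238),(310,238),(355,235),(328,185),(340,250),(200,240),(263,270),(288,272)]: print('top',u,v,pt(p,T['D'],u,v).round(3))
for u,v in [(254,226),(267,242),(337,210),(310,165),(350,240),(330,258)]: print('sc',u,v,pt(s,S['D'],u,v).round(3))
```

```text
top 243 200 [0.582 0.151 0.056]
top 235 221 [0.527 0.166 0.087]
top 331 238 [ 0.483 -0.072 -0.002]
top 310 238 [ 0.484 -0.017  0.026]
top 355 235 [ 0.489 -0.133  0.028]
top 328 185 [ 0.603 -0.062  0.152]
top 340 250 [ 0.451 -0.095 -0.002]
top 200 240 [0.484 0.27  0.008]
top 263 270 [0.406 0.1   0.074]
top 288 272 [0.4   0.038 0.073]
sc 254 226 [0.581 0.157 0.068]
sc 267 242 [0.519 0.175 0.083]
sc 337 210 [ 0.498 -0.031  0.021]
sc 310 165 [0.131 0.461 0.722]
sc 350 240 [0.399 0.049 0.067]
sc 330 258 [0.404 0.109 0.062]
```

View pics/crop.png

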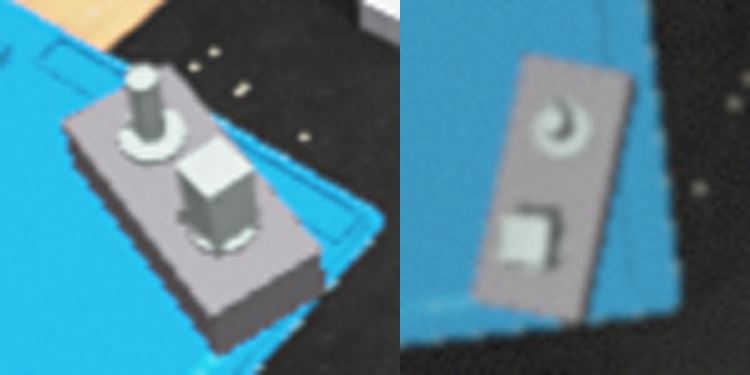

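View pics/crop2.png

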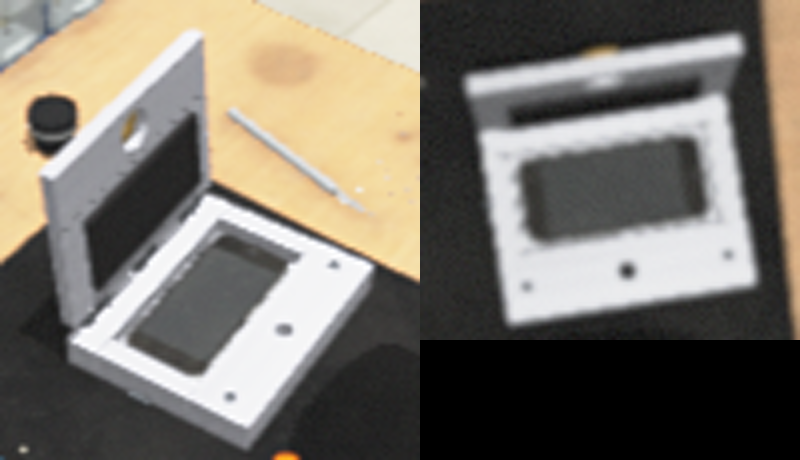

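The crops confirm it. The slim pin is the grey one with the thin round grip, tip at scene (253,220) and collar at top (242,200). The square-gripped one at scene (267,242) is the thick pin, and green and orange are look-alikes. The jig's hole is at scene (351,202) and top (332,237.5). Next I'll compare the two views and fit the rectangles.

Run:
```python
from h import *
P={n:optics.camera_params(n) for n in('top','scene')}
F={n:np.load(n+'0.npz') for n in P}
def near(n,u,v,r,pred):
    I=F[n]['I'].astype(int); x0,y0=int(u-r),int(v-r)
    m=pred(I[y0:y0+2*r+1,x0:x0+2*r+1]); ys,xs=np.nonzero(m); return xs.mean()+x0,ys.mean()+y0,m.sum()
for n,u,v in(('top',331.7,237.5),('scene',351,202)):
    I=F[n]['I'].astype(float).mean(2); x0,y0=int(u)-4,int(v)-4; w=np.clip(I[y0:y0+10,x0:x0+10].max()*.85-I[y0:y0+10,x0:x0+10],0,None)
    ys,xs=np.mgrid[0:10,0:10]; c=(x0+(w*xs).sum()/w.sum(),y0+(w*ys).sum()/w.sum()); print('hole',n,c,plane(P[n],*c,.022))
def rect(n,zlo,zhi,box,z):
    C=cloud(P[n],F[n]['D']); m=(C[...,2]>zlo)&(C[...,2]<zhi)&(C[...,0]>box[0])&(C[...,0]<box[1])&(C[...,1]>box[2])&(C[...,1]<box[3])
    q=C[m][:,:2].astype(np.float32); print(n,m.sum(),np.median(C[m][:,2]),cv2.minAreaRect(q))
for n in P:
    rect(n,.017,.033,(.42,.66,-.18,.03),.022)
    rect(n,.031,.045,(.46,.63,.10,.22),.037)
print('tip', plane(P['top'],239,198,.082),plane(P['scene'],253.2,219.8,.082))
print('collar', plane(P['top'],242,200,.042),plane(P['scene'],255.4,231.5,.042))
for n in P:
    C=cloud(P[n],F[n]['D']); m=(C[...,2]>.05)&(C[...,2]<.25)&(C[...,0]>.5)&(C[...,0]<.7)&(C[...,1]>-.2)&(C[...,1]<.04)
    c=C[m]; print('lid',n,len(c),np.percentile(c,[1,50,99],axis=0).round(3)); 
    A=np.c_[c[:,1:],np.ones(len(c))]; k=np.linalg.lstsq(A,c[:,0],rcond=None)[0]; print(k)
```

```text
hole top (np.float64(331.36754585583856), np.float64(237.24126065856936)) [ 0.48478316 -0.0718014   0.022     ]
hole scene (np.float64(350.69572639510244), np.float64(201.91935483870967)) [ 0.48793988 -0.07389969  0.022     ]
top 2072 0.022341312019641325 ((0.526160717010498, -0.06529346108436584), (0.12398234754800797, 0.16046354174613953), 7.861377716064453)
top 956 0.03846290460500905 ((0.5541145205497742, 0.16296446323394775), (0.0574772022664547, 0.1297529935836792), 77.59209442138672)
scene 1781 0.02230070891936363 ((0.5314812660217285, -0.06632667034864426), (0.1297365427017212, 0.16221033036708832), 8.022549629211426)
scene 954 0.03803486111224844 ((0.5571840405464172, 0.16080988943576813), (0.056980278342962265, 0.13279949128627777), 77.68862915039062)
tip [0.58428459 0.15650208 0.082     ] [0.58597448 0.15263861 0.082     ]
collar [0.58358649 0.15530875 0.042     ] [0.58530795 0.15330035 0.042     ]
lid top 980 [[ 0.576 -0.133  0.053]
 [ 0.593 -0.055  0.122]
 [ 0.613  0.022  0.157]]
[-0.13725216  0.20082797  0.56172183]
lid scene 1639 [[ 0.579 -0.135  0.054]
 [ 0.592 -0.044  0.11 ]
 [ 0.613  0.023  0.154]]
[-0.12080845  0.17309643  0.56856555]
```

Both views agree to about 3 mm:

| Item | Position or yaw |
|---|---|
| Hole | (.486, -.073) |
| Jig yaw | about 0.139 |
| Lid | about 1.75 rad |
| Slim pin | (.585, .155) |

Next I'll check the clearance behind the lid and work out the first shift.

```bash
cat >> h.py <<'E'
from scipy.spatial.transform import Rotation as Ro
YAW=.139; A=np.array([np.cos(YAW),np.sin(YAW)]); HOLE=np.array([.4863,-.0728]); JO=HOLE+.044*A
def jw(x,y,z): return np.r_[JO+x*A+y*np.array([-A[1],A[0]]),z]
def rot(): q=get_obs()['eef_rot']; return Ro.from_quat(q[[1,2,3,0]])
def go(X): # tool-axis shift from here
    o=get_obs(); R=rot(); T=Ro.from_matrix(np.c_[np.r_[A,0],[A[1],-A[0],0],[0,0,-1]])
    return (R.inv().apply(np.array(X)-o['eef_pos'])).round(4),(R.inv()*T).as_rotvec().round(4)
E
python3 - <<'E'
from h import *
for n in('top','scene'):
    C=cloud(optics.camera_params(n),np.load(n+'0.npz')['D']); m=(C[...,2]>.05)&(C[...,2]<.6)&(C[...,0]>.64)&(C[...,0]<1.)&(C[...,1]>-.3)&(C[...,1]<.1)
    c=C[m]; print(n,len(c),c.min(0),c.max(0))
X=jw(.122,.045,.231);print(X,go(X))
E
```

```text
top 9365 [ 0.77910272 -0.29344965  0.05004565] [ 0.97853887 -0.0445909   0.21656186]
scene 7082 [ 0.78087346 -0.2962619   0.05000367] [ 0.98346215 -0.04348771  0.21188486]
[ 0.64446406 -0.00523425  0.231     ] (array([ 6.239e-01, -4.133e-01,  3.000e-04]), array([-0.0016, -0.0002,  0.1057]))
```

Units first: shifts go in shares of 0.75 m and turns go in shares of 2 rad. So 0.624 m is 0.832, -0.413 m is -0.5507, 0.1057 rad is 0.0529.

```bash
python3 -m jog '[[[0.4133,-0.2747,0,0,0,0.0529,0],[0.4133,-0.2747,0,0,0,0.0529,0],[0.4133,-0.2747,0,0,0,0.0529,0],[0.4133,-0.2747,0,0,0,0.0529,0],[0.4133,-0.2747,0,0,0,0.0529,0],[0.4133,-0.2747,0,0,0,0.0529,0],[0.832,-0.5507,0,0,0,0.0529,0],[0.832,-0.5507,0,0,0,0.0529,0],[0.832,-0.5507,0,0,0,0.0529,0],[0.832,-0.5507,0,0,0,0.0529,0]]]'
python3 -c "
from h import *
print(go(jw(.122,.045,.231)))"
```

```text
time_s: 1.35
eef_pos: [0.5604, -0.097, 0.2311]
eef_rot: [0.0, 0.998, 0.07, -0.0]
wrist_force: [0.3, -0.2, 0.0]
opening: -0.0
grasp_force: 0.0
(array([ 0.096 , -0.0792,  0.    ]), array([0.0001, 0.0003, 0.0002]))
```

Converted, 0.126 m is 0.168, 0.096 m is 0.128.

```bash
python3 -m jog '[[[0.128,-0.1053,0,0,0,0,0],[0.128,-0.1053,0,0,0,0,0],[0.128,-0.1053,0,0,0,0,0],[0.128,-0.1053,0.08,0,0,0,0],[0.128,-0.1053,0.168,0,0,0,0],[0.128,-0.1053,0.168,0,0,0,0],[0.128,-0.1053,0.168,0,0,0,0]]]'
python3 -c "
from h import *
print(go(jw(.122,.045,.105)))"
```

```text
time_s: 2.22
eef_pos: [0.6442, -0.008, 0.107]
eef_rot: [0.0, 0.998, 0.069, 0.001]
wrist_force: [0.4, -0.1, 0.2]
opening: 0.002
grasp_force: 0.0
(array([ 0.0006, -0.0027,  0.002 ]), array([ 0.0006, -0.0014, -0.0006]))
```

Converted, -0.116 m is -0.1547, -0.108 m is -0.144.

```bash
python3 -m jog '[[[-0.0267,0,0,0,0,0,0],[-0.0587,0,0,0,0,0,0],[-0.08,0,0,0,0,0,0],[-0.1,0,0,0,0,0,0],[-0.116,0,0.0053,0,0,0,0],[-0.1307,0,0.0133,0,0,0,0],[-0.144,0,0.024,0,0,0,0],[-0.1547,0,0.0373,0,0,0,0]]]'; python3 -m jog '[[[-0.0093,0,0.0147,0,0,0,0],[-0.016,0,0.0293,0,0,0,0],[-0.0213,0,0.0453,0,0,0,0],[-0.024,0,0.0587,0,0,0,0],[-0.024,0,0.0613,0,0,0,0],[-0.024,0,0.0613,0,0,0,0]]]'
```

```text
time_s: 3.22
eef_pos: [0.5279, -0.0236, 0.0767]
eef_rot: [0.0, 0.998, 0.069, -0.0]
wrist_force: [1.5, -1.7, 2.4]
opening: 0.007
grasp_force: 1.3
time_s: 3.98
eef_pos: [0.5105, -0.0256, 0.0319]
eef_rot: [-0.0, 0.998, 0.07, -0.001]
wrist_force: [-5.3, 2.5, 15.0]
opening: 0.002
grasp_force: 7.7
```

The lid is down: the fingertips rest at z = .032 with 15 N. I'll lift off and look.

Converted, -0.13 m is -0.1733, -0.12 m is -0.16.

```bash
python3 -m jog '[[[0,0,0,0,0,0,0],[0,0,-0.08,0,0,0,0.5],[0,0,-0.16,0,0,0,0.5],[0,-0.08,-0.1733,0,0,0,0.5],[0,-0.16,-0.1733,0,0,0,0.5],[0,-0.16,-0.1733,0,0,0,0.5]]]'
python3 - <<'E'
from h import *
I,D,p=cam('scene');T,E,t=cam('top')
np.savez('scene1.npz',I=I,D=D);np.savez('top1.npz',I=T,D=E)
C=cloud(t,E); 
for x,y in((-.02,0),(-.055,.05),(-.055,-.05),(0,-.05)):
    u,v=proj(t,jw(x,y,.032)); a=C[int(v),int(u)]; u,v=proj(p,jw(x,y,.032)); print(a, cloud(p,D)[int(v),int(u)])
u,v=map(int,proj(t,jw(-.044,0,.036))); a=cv2.resize(T[v-25:v+25,u-35:u+35],None,fx=5.5,fy=5.5,interpolation=cv2.INTER_CUBIC)
u2,v2=map(int,proj(p,jw(-.044,0,.036))); b=cv2.resize(I[v2-25:v2+25,u2-35:u2+35],None,fx=5.5,fy=5.5,interpolation=cv2.INTER_CUBIC)
print(u,v,u2,v2,a.shape); cv2.imwrite('pics/shut.png',np.hstack([a,b]))
print(go(np.r_[.585,.155,.12]))
E
```

```text
time_s: 4.72
eef_pos: [0.4924, 0.0966, 0.1605]
eef_rot: [-0.001, 0.997, 0.072, -0.001]
wrist_force: [0.0, -0.7, 0.3]
opening: 0.5
grasp_force: 0.0
[ 0.51063494 -0.0683322   0.03613785] [ 0.51405357 -0.07123164  0.03121967]
[ 0.47074958 -0.02409631  0.02964764] [ 0.46894244 -0.02164732  0.03643144]
[ 0.4840776  -0.12136728  0.03665836] [ 0.48247751 -0.12069422  0.03557929]
[ 0.53802899 -0.11516378  0.03539187] [ 0.53781054 -0.11348553  0.03372411]
331 236 351 198 (275, 385, 3)
(array([ 0.0994, -0.048 ,  0.0403]), array([0.0001, 0.0016, 0.0023]))
```

View pics/shut.png

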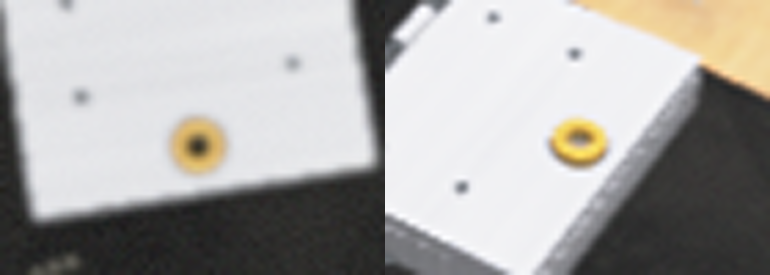

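The picture shows the lid shut, with the brass bush proud at top (332,237) and scene (351,199). Next: go over the pin, and refine the bush centre from its colour.

Converted, 0.0994 m is 0.1325, 0.05 m is 0.0667.

```bash
python3 -m jog '[[[0.0667,-0.032,0.0267,0,0,0,0.5],[0.1325,-0.064,0.0533,0,0,0,0.5],[0.1325,-0.064,0.0533,0,0,0,0.5],[0.1325,-0.064,0.0533,0,0,0,0.5],[0.1325,-0.064,0.0533,0,0,0,0.5]]]'
python3 - <<'E'
from h import *
for n in('scene','top'):
    p=optics.camera_params(n);I=np.load(n+'1.npz')['I'];h=cv2.cvtColor(I,cv2.COLOR_BGR2HSV)
    u,v=map(int,proj(p,jw(-.044,0,.036)));w=h[v-10:v+11,u-10:u+11]
    m=((w[...,0]>10)&(w[...,0]<35)&(w[...,1]>70)).astype(np.uint8)
    c=max(cv2.findContours(m,cv2.RETR_EXTERNAL,cv2.CHAIN_APPROX_NONE)[0],key=cv2.contourArea); (x,y),s,_=cv2.fitEllipse(cv2.convexHull(c))
    print(n,x+u-10,y+v-10,s,plane(p,x+u-10,y+v-10,.036))
print(go(np.r_[.585,.155,.047]),get_obs()['eef_pos'])
E
```

```text
time_s: 5.45
eef_pos: [0.5859, 0.1531, 0.1222]
eef_rot: [0.0, 0.998, 0.069, 0.0]
wrist_force: [0.3, -0.7, 0.2]
opening: 0.5
grasp_force: 0.0
scene 350.8032350540161 198.34597206115723 (7.965607166290283, 9.68736743927002) [ 0.48786953 -0.07285497  0.036     ]
top 331.5998182296753 237.23371982574463 (8.803633689880371, 9.243002891540527) [ 0.48443637 -0.07185444  0.036     ]
(array([-0.0007, -0.002 ,  0.0752]), array([ 0.0003, -0.001 , -0.0013])) [0.58588535 0.15309044 0.12217473]
```

Converted, 0.074 m is 0.0987, 0.055 m is 0.0733.

```bash
python3 -m jog '[[[0,-0.0027,0.04,0,0,0,0.5],[0,-0.0027,0.0733,0,0,0,0.5],[0,-0.0027,0.0987,0,0,0,0.5],[0,-0.0027,0.0987,0,0,0,0.5],[0,-0.0027,0.0987,0,0,0,0],[0,-0.0027,0.0987,0,0,0,0],[0,-0.0027,0.0987,0,0,0,0],[0,-0.0027,0.0987,0,0,0,0],[0,-0.0027,0.0987,0,0,0,0]]]'
```

```text
time_s: 6.58
eef_pos: [0.5868, 0.1563, 0.0489]
eef_rot: [0.0, 0.998, 0.07, 0.001]
wrist_force: [-0.5, -0.1, 6.5]
opening: 0.146
grasp_force: 58.4
```

Gripped, with the opening matching a 14 mm grip. Lifting straight up and checking the pin in the hand.

Converted, -0.09 m is -0.12, -0.05 m is -0.0667.

```bash
python3 -m jog '[[[0,0,-0.0267,0,0,0,0],[0,0,-0.0667,0,0,0,0],[0,0,-0.12,0,0,0,0],[0,0,-0.12,0,0,0,0],[0,0,-0.12,0,0,0,0]]]'
python3 - <<'E'
from h import *
I,D,p=cam('scene');T,E,t=cam('top')
np.savez('scene2.npz',I=I,D=D);np.savez('top2.npz',I=T,D=E)
e=get_obs()['eef_pos'];print(e)
u,v=map(int,proj(p,e));print(u,v);a=cv2.resize(I[v-40:v+40,u-50:u+50],None,fx=5,fy=5,interpolation=cv2.INTER_CUBIC)
cv2.imwrite('pics/held.png',a)
E
```

```text
time_s: 7.2
eef_pos: [0.5854, 0.1563, 0.1375]
eef_rot: [-0.0, 0.998, 0.07, 0.0]
wrist_force: [0.8, -0.8, -1.3]
opening: 0.144
grasp_force: 58.4
[0.58455038 0.15626904 0.13607671]
249 204
```

View pics/held.png

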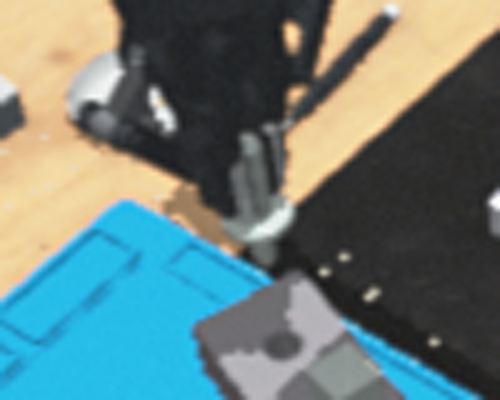

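The pin is held, with the collar at about scene (250.6,207) and the shaft tip at about (252,216). Comparing this with a vertical pin on the tool's axis.

Run:
```python
from h import *
p=optics.camera_params('scene');e=np.array([.5850,.1563,.1368])
f=lambda z,dx=0,dy=0:((np.array(proj(p,e+[dx,dy,z]))-[199,164])*5).round(0)
print('griptop..collartop,bottom,tip',f(.033),f(-.007),f(-.012),f(-.040))
print('dx+3',f(-.0095,.003),'dy+3',f(-.0095,0,.003),f(-.0095))
print(go(np.r_[.4862,-.0724,.137]))
```

```text
griptop..collartop,bottom,tip [238. 145.] [252. 212.] [253. 220.] [262. 263.]
dx+3 [248. 212.] dy+3 [247. 220.] [252. 216.]
(array([-0.1291,  0.2128, -0.0007]), array([-0.0002,  0.0025,  0.0001]))
```

Converted, 0.212 m is 0.2827, 0.16 m is 0.2133.

```bash
python3 -m jog '[[[-0.08,0.0667,0,0,0,0,0],[-0.1333,0.1333,0,0,0,0,0],[-0.1707,0.2133,0,0,0,0,0],[-0.1707,0.2827,0,0,0,0,0],[-0.1707,0.2827,0.04,0,0,0,0],[-0.1707,0.2827,0.0533,0,0,0,0],[-0.1707,0.2827,0.0533,0,0,0,0],[-0.1707,0.2827,0.0533,0,0,0,0]]]'
python3 - <<'E'
from h import *
P=[get_obs()['eef_pos']]
I,D,p=cam('scene');T,E,t=cam('top');P.append(get_obs()['eef_pos']);print(P)
u,v=map(int,proj(p,jw(-.044,0,.06)));a=cv2.resize(I[v-30:v+30,u-35:u+35],None,fx=7,fy=7,interpolation=cv2.INTER_CUBIC)
cv2.imwrite('pics/above.png',a);print(u-35,v-30, (np.array(proj(p,jw(-.044,0,.038)))-[u-35,v-30])*7)
print(go(np.r_[.4867,-.0715,.095]))
E
```

```text
time_s: 8.3
eef_pos: [0.4886, -0.0705, 0.0977]
eef_rot: [0.0, 0.998, 0.07, 0.0]
wrist_force: [-0.2, -0.1, -1.1]
opening: 0.145
grasp_force: 58.6
[array([ 0.48863724, -0.07046614,  0.09769619]), array([ 0.48892382, -0.07071391,  0.0980612 ])]
316 161 [247.41221575 259.77336928]
(array([-0.0023,  0.0005,  0.0031]), array([ 0.0006, -0.0011,  0.0017]))
```

View pics/above.png

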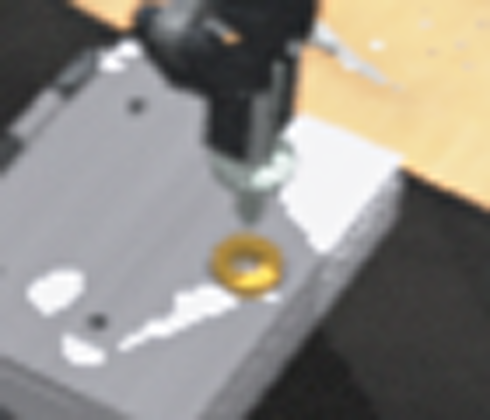

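Run:
```python
from h import *
p=optics.camera_params('scene');b=np.array([.4879,-.0729])
f=lambda z,dx=0,dy=0:((np.array(proj(p,np.r_[b+[dx,dy],z]))-[316,161])*7).round(1)
print('bush',f(.037),'collar',f(.0885),'tip',f(.058),'x+3',f(.0885,.003),'y+3',f(.0885,0,.003))
```

```text
bush [243.8 259.4] collar [253.  155.7] tip [247.5 218.1] x+3 [246.  151.6] y+3 [247.6 160.4]
```

The picture shows the pin upright above the bush: tip at crop (250,225), predicted (247,218) for a centred pin, about half a native pixel off. Lowering in stages with force checks.

Converted, 0.034 m is 0.0453, -0.0012 m is -0.0016.

```bash
python3 -m jog '[[[-0.0016,0,0.016,0,0,0,0],[-0.0016,0,0.0267,0,0,0,0],[-0.0016,0,0.036,0,0,0,0],[-0.0016,0,0.0453,0,0,0,0],[-0.0016,0,0.0453,0,0,0,0]]]'; python3 -c "
from h import *
o=get_obs();print(o['wrist_force'],o['torque'])"
```

```text
time_s: 9.02
eef_pos: [0.4876, -0.072, 0.0629]
eef_rot: [0.0, 0.998, 0.069, 0.0]
wrist_force: [3.9, -3.8, -3.8]
opening: 0.147
grasp_force: 58.4
[ 3.94738989 -3.75756358 -3.84895319] [-0.60816381 -0.80820587 -0.02048714]
```

The tip is in the bush. The side force (+x, -y) says the hole lies slightly that way, so I'll shift about 1 mm and continue.

Converted, 0.009 m is 0.012, 0.001 m is 0.0013.

```bash
python3 -m jog '[[[0.0009,0.0013,0,0,0,0,0],[0.0009,0.0013,0,0,0,0,0],[0.0009,0.0013,0.0067,0,0,0,0],[0.0009,0.0013,0.012,0,0,0,0],[0.0009,0.0013,0.012,0,0,0,0]]]'
```

```text
time_s: 9.65
eef_pos: [0.4878, -0.0724, 0.0539]
eef_rot: [-0.0, 0.998, 0.07, -0.0]
wrist_force: [3.9, -0.6, -1.5]
opening: 0.143
grasp_force: 58.7
```

Converted, 0.007 m is 0.0093, 0.004 m is 0.0053.

```bash
python3 -m jog '[[[0.0013,0,0,0,0,0,0],[0.0013,0,0.0053,0,0,0,0],[0.0013,0,0.0093,0,0,0,0],[0.0013,0,0.0093,0,0,0,0]]]';python3 -m jog '[[[0,0,0.0027,0,0,0,0],[0,0,0.0027,0,0,0,0]]]'
```

```text
time_s: 10.15
eef_pos: [0.4887, -0.0722, 0.0473]
eef_rot: [-0.0, 0.998, 0.07, -0.0]
wrist_force: [-2.6, 1.8, 5.9]
opening: 0.145
grasp_force: 59.4
time_s: 10.4
eef_pos: [0.4887, -0.0722, 0.0455]
eef_rot: [-0.0, 0.998, 0.07, -0.0]
wrist_force: [-3.6, 0.9, 7.3]
opening: 0.146
grasp_force: 59.6
```

Converted, 0.001 m is 0.0013, -0.0003 m is -0.0004.

```bash
for i in 1 2; do python3 -m jog '[[[-0.0004,0,0.0013,0,0,0,0],[-0.0004,0,0.0013,0,0,0,0]]]'|egrep 'pos|wrist'; done
```

```text
eef_pos: [0.4887, -0.0722, 0.0448]
wrist_force: [-1.6, 1.6, 8.3]
eef_pos: [0.4887, -0.0722, 0.044]
wrist_force: [-2.3, 2.1, 9.2]
```

Converted, 0.001 m is 0.0013.

```bash
for i in 1 2; do python3 -m jog '[[[0,0,0.0013,0,0,0,0],[0,0,0.0013,0,0,0,0]]]'|egrep 'pos|wrist'; done
```

```text
eef_pos: [0.4887, -0.0722, 0.0435]
wrist_force: [-4.8, 1.9, 14.0]
eef_pos: [0.4888, -0.0722, 0.0434]
wrist_force: [-7.7, 3.5, 22.6]
```

The collar has bottomed: z stopped at .0434 and the force rose past the 10 N spring. I'll hold and take a last look.

```bash
python3 -m jog '[[[0,0,0,0,0,0,0],[0,0,0,0,0,0,0],[0,0,0,0,0,0,0],[0,0,0,0,0,0,0]]]'
python3 - <<'E'
from h import *
I,D,p=cam('scene')
u,v=map(int,proj(p,jw(-.044,0,.04)));cv2.imwrite('pics/end.png',cv2.resize(I[v-40:v+30,u-40:u+40],None,fx=6,fy=6,interpolation=cv2.INTER_CUBIC))
E
```

```text
time_s: 11.9
eef_pos: [0.4888, -0.0722, 0.0434]
eef_rot: [-0.0, 0.998, 0.07, 0.0]
wrist_force: [-7.8, 3.5, 22.9]
opening: 0.148
grasp_force: 61.5
```

View pics/end.png

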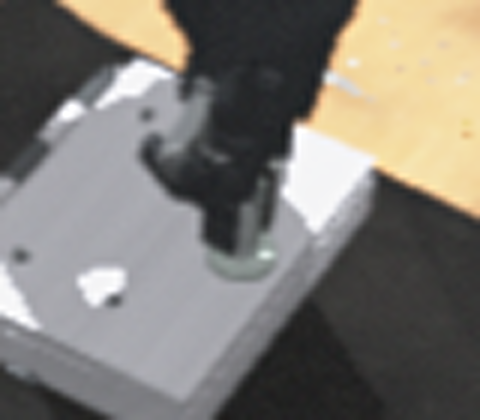

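The collar sits flat on the lid at crop (240,262), the bush is hidden under it, and the lid is shut. The push is steady at 23 N and the grip at 60 N, so I'm handing in.

```bash
python3 -c "
from h import *
print(workorder.hand_in())"
```

```text
the job is handed in; nothing more can be done
None
```

I shut the lid and pushed the slim pin through the bush until its collar pressed it flush, then handed the job in still gripping (60 N) and pressing (23 N) at about 12 s; no verdict came back.

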